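# Index the chasing turntable and lock it

## Task

Set up the chaser's turntable for the next stroke: push its spokes round with a fingertip until the orange pointer points at the blue stud on the dial, and let it come to rest there. Then push the ball-ended lock lever all the way over to its stop, leaving the pointer on the blue stud. Do not lift the copper dish out of its seat or shift the jar, the hammer or the punch block, and finish clear of everything.

Things in the scene. Friction and masses are not known exactly. Their poses are not given: they have to be found in the camera images.
- fixture: Fixed turntable fixture: grey bed plate 200 x 440 x 12 mm (its middle at y = -20 mm), origin on the bench surface; x points away from the robot at yaw 0, y left, z up. At y = -110 mm is the turntable above a round white dial (radius 145 mm, top 16 mm up, black ticks); at y = +100 mm the lock lever on a blue post (radius 20 mm, 48 mm high). It cannot move.
- pointer_axis (a point): Point on the turntable's upright axis, 58 mm above the bench, turning with it: x runs along the orange pointer towards its tip, z up. The turntable is a steel disc of radius 52 mm (seat rim 71 mm above the bench) with four level round spokes 90 degrees apart, 10 mm thick, centre line 58 mm up, reaching 117 mm from the axis. Any spoke may be pushed, either way round.
- pointer_tip (a point): Outer end of the pointer, the one orange spoke (the other three are bare steel), 117 mm from the turntable's axis, 58 mm above the bench. It bears a flat square arrowhead, corner outwards, 85 to 111 mm from the axis, top 65 mm up.
- turntable (a joint): Angle of the turntable about its upright axis, rad, growing counter-clockwise seen from above; 0 when the pointer lies along the fixture's +x. It turns freely both ways (-7 to 7) with stiff friction (about 0.15 N m, so 2 N at a spoke) and stays where it is left.
- blue_stud_center (a point): Centre of the blue stud, the mark to point at: a fixed disc of 18 mm diameter, 6 mm high, standing on the white dial (its top 22 mm above the bench, below the spokes), 124 to 132 mm from the turntable's axis, to one side of the dial.
- green_stud_center (a point): Centre of the green stud, of the same size and across the dial from it: not the mark for this job.
- lever_pivot (a point): Point on the lock lever's upright pivot, 56 mm above the bench, fixed to the fixture. The stop is a steel pin (10 mm thick, top 46 mm above the bench) about 51 mm from the pivot, just beyond the locked lever.
- lever_ball (a point): Centre of the lock lever's black ball (22 mm diameter), 78 mm from the pivot, 56 mm above the bench. The lever is a level steel bar 10 mm thick, centre line 56 mm above the bench, from a round hub (radius 16 mm, top 63 mm) to the ball.
- lock_lever (a joint): Lock lever angle, rad: 0 open, 1.4 locked against its stop; grows as the lever turns clockwise seen from above. At 0 the lever points 2.27 rad counter-clockwise of the fixture's +x (left and towards the robot), at 1.4 it points 0.87 rad (left and away). It stays where it is left (friction about 0.12 N m, 2 N at the bar).
- dish: Loose copper dish, 84 mm across and 18 mm high, lying in the rimmed seat on the turntable's disc (underside 66 mm, top 84 mm above the bench); origin at the centre of its underside. It rides round with the turntable.
- jar: Bystander: amber glass jar with brass cap, 56 mm diameter, 60 mm high, standing on the bench beyond the fixture; origin at its underside.
- hammer: Bystander: hammer lying on the bench beyond the fixture, about 260 mm long; origin under the tool, x along the handle towards the head.
- punch_block: Bystander: wooden block 150 x 80 x 45 mm with steel punches standing in it (up to 125 mm above the bench), on the bench to the right of the fixture; origin at the centre of its underside.

How it is judged:
On the way, in this order (a step that is already met when the one before it is completed fails the run):
1. the orange pointer points at the blue stud and is at rest (y of blue_stud_center in the frame of pointer_axis between -0.008 and 0.008 m and x of blue_stud_center in the frame of pointer_axis above 0.05 m and velocity of joint turntable between -0.05 and 0.05 rad/s), for 0.3 s.
2. the lock lever is over at its stop (value of joint lock_lever above 1.3 rad), for 0.2 s.
At the end, for the whole second after the job is handed in: The pointer's line passes within 8 mm of the blue stud's centre (tip side) and the turntable is at rest; the lock lever is past 1.3 of its 1.4 rad; the dish lies in its seat (within 12 mm of its start) and jar, hammer and punch block are within 20 mm of where they started (all of step 1 and value of joint lock_lever above 1.3 rad and distance of dish from where it was at the start of the episode below 0.012 m and linear speed of dish below 0.02 m/s and not (distance of jar from where it was at the start of the episode above 0.02 m) and not (distance of hammer from where it was at the start of the episode above 0.02 m) and not (distance of punch_block from where it was at the start of the episode above 0.02 m)); the robot touches nothing.
It fails at once if the copper dish is lifted or pushed out of its seat (distance of dish from where it was at the start of the episode above 0.012 m).
It fails at once if the jar is moved (distance of jar from where it was at the start of the episode above 0.02 m).
It fails at once if the hammer is moved (distance of hammer from where it was at the start of the episode above 0.02 m).
It fails at once if the punch block is moved (distance of punch_block from where it was at the start of the episode above 0.02 m).
It also fails if it takes over 54 s, if anything falls off the work surface, if the arm or the gripper's body presses on something with over 40 N, if the wrist force passes 120 N, or if a joint passes its speed limit or range.

## Robot

A 6-joint arm with a two-finger parallel gripper is mounted at the origin on the work surface. World frame = base frame: x ahead of the robot, y to its left, z up, the work surface at z = 0. Lengths are in m, angles in rad, forces in N, time in s.
With the tool pointing down it reaches from about 0.225 to 0.875 m from the base axis. Payload 3.4 kg.
Tool frame: the origin (TCP) lies on the centre line of the jaws, within the pads' length; the fingertips stand 22 mm ahead of it and the grasp point (between the pads) lies 3 mm ahead of it; z points along the fingers, y is the line along which they close (so a half turn about z gives the same grasp; the last joint's range is limited). The gripper opens to 85 mm and grips with 20 to 120 N. Pads are 22 mm wide; open, the fingers measure 114 mm over their backs; the gripper's body (76 mm by 85 mm) begins 54 mm behind the grasp point. The pads swing forward as they close: fully open they stand 13 mm farther back than shut.
Start: joints at [-1.4, 0.276, 1.505, -0, 1.361, -0.121], TCP at [0.165, -0.551, 0.253] pointing down, gripper open.
Joint ranges: [-2.89, 2.89], [-0.75, 2.08], [0.22, 2.7], [-1.18, 4.32], [0.11, 2.71], [-2.7, 2.7]. Speed limits (rad/s): [2.57, 2.57, 3.14, 3.14, 3.14, 3.14].

## Interface

Orientations are given as a unit quaternion [w, x, y, z].
In Python, from rig import manip, camrig gives the robot as it stands (manip), with the cameras (camrig).
- The arm moves only by the shell command python3 steer.py 'ROWS' [OPENING] [FORCE]. ROWS is rows parted by semicolons, their numbers by spaces, 1 to 5 of them, each of 4 numbers: dx, dy, dz in m, then a turn about the tool's z in rad; each row shifts and turns the commanded pose from where the row before left it, along the tool's axes as they then stand; what a row does not reach is not made up. A row lasts 1/12 s, in which the tool goes at most 0.0417 m and 0.125 rad, less where a joint would pass 70% of its speed; a pose out of reach is approached as far as the arm can. OPENING is the finger opening in m, set as the command begins (- or left out keeps the last). The fingers move at their own pace and stop on an object; FORCE is the grip in N (left out, the last holds). Time passes only in rows, so rows that do not move let the fingers close. It prints the time, the measured TCP pose, the force, the opening and the grip force at its end.
- manip.get_state(): the state, without advancing time (a new reading comes with each control period).
- camrig.get_image(name): name is "scene" or "top" or "wrist"; returns a dict with "img" (400x640x3 uint8, red, green, blue), "camera_matrix" (3x3 intrinsics, pixels), "k1" (the pictures are not rectified: a ray, as slopes to the right and down, at radius r is drawn at 1 + k1 r^2 times it, then the intrinsics apply), "T" (4x4, takes a point from camera to world coordinates); the wrist camera has in their place "hand_eye" (4x4, takes a point from camera to tool coordinates, whose origin is the TCP and whose axes are the flange's). Camera axes: x right, y down, z forward; pixel columns grow to the right and rows downward; lengths in m; the calibration is good to about 2 mm. A picture is of the moment at which its call begins: read the wrist's pose just before it. There is no depth.
- manip.sign_off(): hands the job in; it is judged then, once.
The state is a dict: "clock": time; "qpos": joint angles; "qd": joint speeds; "effort": joint torques, N m; "position": TCP position; "ee_rot": TCP orientation; "contact_force": force on the tool from outside, world axes, zero at the start; "moment": the same for the moment, N m; "width": finger opening in m; "gripper_force": force on a finger pad.
Only numpy, scipy, OpenCV 4.12 (cv2) and the standard library are available. Lean on these libraries where they do the work, as an engineer would, in place of code of your own. Each camera call takes 0.05 s, during which the arm holds its last target. There are 200 camera calls.

## Working session

There is one attempt and no reset: what is moved stays moved. The work goes in short steps, Python scripts to look and compute and a shell command to move; the robot and the scene stay as the last step left them, time stands still between calls to the robot, and variables do not carry over. Pictures are saved under pics/ and viewed, at most 10 in all, crops included, and the job is handed in when it is done.

```bash
ls; mkdir -p pics; python3 - <<'E'
from rig import manip, camrig
import cv2
s=manip.get_state();print(s)
for n in("top","scene"):
    d=camrig.get_image(n);cv2.imwrite(f"pics/{n}0.png",d["img"][:,:,::-1]);print(n,d["camera_matrix"],d["k1"],d["T"])
E
```

```text
pics
rig.py
steer.py
{'clock': 0.0, 'qpos': array([-1.40001448e+00,  2.76601770e-01,  1.50615313e+00,  8.79293022e-06,
        1.36070984e+00, -1.21049179e-01]), 'qd': array([ 0.00016389, -0.00018608,  0.00124777,  0.00215704,  0.00094215,
        0.00215285]), 'effort': array([-1.10584020e-03, -4.16766930e+01, -2.45803428e+01, -2.33079084e-05,
        1.10129084e-02,  3.03765589e-06]), 'position': array([ 0.16531603, -0.55020015,  0.25242785]), 'ee_rot': array([-9.35862016e-04,  9.89372907e-01,  1.45397298e-01, -1.89759852e-05]), 'contact_force': array([-0.30925379, -0.36174995, -1.33684017]), 'moment': array([-0.01265095, -0.02331248,  0.01322322]), 'gripper_force': 0.0, 'width': 0.08547485121444287}
top [[451.71438758   0.         313.04008786]
 [  0.         451.71438758 196.36545676]
 [  0.           0.           1.        ]] -0.013559551828997315 [[-0.01893057 -0.98621366  0.16439057  0.47851413]
 [-0.99976433  0.02041934  0.00737096 -0.08192215]
 [-0.01062609 -0.16421229 -0.98636779  1.01175587]
 [ 0.          0.          0.          1.        ]]
scene [[517.32514031   0.         322.71617723]
 [  0.         517.32514031 201.692926  ]
 [  0.           0.           1.        ]] -0.142051467160572 [[-0.76069181  0.48947423 -0.42633665  1.06859162]
 [ 0.64899592  0.56102251 -0.51386579  0.49684721]
 [-0.0123396  -0.66758424 -0.74443201  0.8506006 ]
 [ 0.          0.          0.          1.        ]]
```

View pics/top0.png

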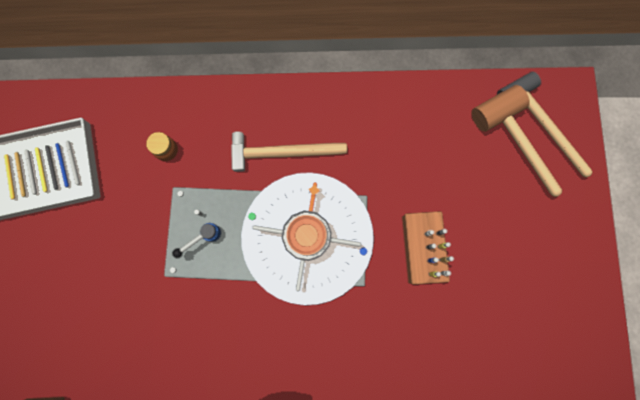

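View pics/scene0.png

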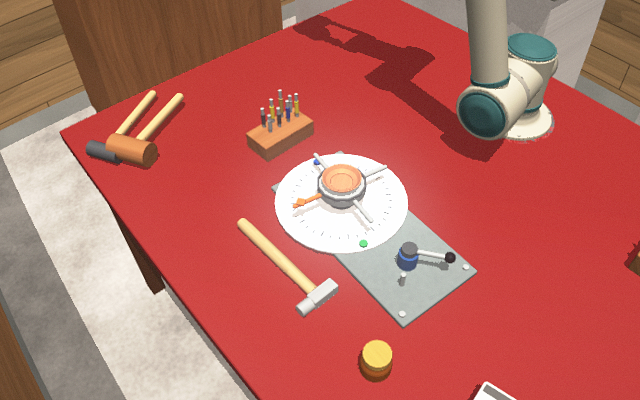

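The top view shows the dial centre near (307,238), the blue stud at (363,251), the green stud at (252,216) and the orange pointer tip near (315,184). The lever ball is at (177,253), its pivot is near (213,232), and the punches are at x>405. The scene view shows the same layout: blue (317,162), green (363,243), ball (450,257). Next I'll segment these by colour and triangulate.

```bash
cat > h.py <<'E'
from rig import manip, camrig
import numpy as np, cv2
from scipy.spatial.transform import Rotation as R
def ray(d,uv):
    k=d["k1"]; K=d["camera_matrix"]
    p=cv2.undistortPoints(np.array([[uv]],float),K,np.array([k,0,0,0,0.]))[0,0]
    return d["T"][:3,3], d["T"][:3,:3]@np.array([*p,1])
def plane(d,uv,z):
    o,r=ray(d,uv); return o+r*(z-o[2])/r[2]
def tri(a,ua,b,ub):
    A=[];B=[]
    for d,u in((a,ua),(b,ub)):
        o,r=ray(d,u); r=r/np.linalg.norm(r); M=np.eye(3)-np.outer(r,r); A.append(M);B.append(M@o)
    return np.linalg.lstsq(np.vstack(A),np.hstack(B),rcond=None)[0]
def blob(img,box,f):
    x0,y0,x1,y1=box; c=img[y0:y1,x0:x1]; h=cv2.cvtColor(c,cv2.COLOR_RGB2HSV).astype(int)
    m=f(h[...,0],h[...,1],h[...,2]); v,u=np.nonzero(m); return np.array([u+x0,v+y0]).T.astype(float)
blue=lambda h,s,v:(h>100)&(h<130)&(s>120)&(v>60)
green=lambda h,s,v:(h>45)&(h<85)&(s>100)
orange=lambda h,s,v:(h>3)&(h<18)&(s>140)&(v>140)
black=lambda h,s,v:(v<45)
white=lambda h,s,v:(s<40)&(v>200)
E
python3 - <<'E'
from h import *
t=camrig.get_image("top");s=camrig.get_image("scene")
def rep(n,f,bt,bs,z):
    a=blob(t["img"],bt,f);b=blob(s["img"],bs,f)
    print(n,len(a),len(b),a.mean(0).round(1),b.mean(0).round(1),"tri",tri(t,a.mean(0),s,b.mean(0)).round(4),"top",plane(t,a.mean(0),z).round(4),"scn",plane(s,b.mean(0),z).round(4))
rep("blue",blue,(350,238,375,265),(308,154,324,169),.021)
rep("green",green,(240,205,265,228),(352,234,375,252),.021)
rep("ball",black,(168,244,188,264),(442,248,460,267),.056)
rep("arrow",orange,(305,180,325,210),(290,190,312,212),.064)
a=blob(t["img"],(230,165,380,310),white).astype(np.float32)
(c,ax,an)=cv2.fitEllipse(cv2.convexHull(a));print("dial",c,ax,plane(t,c,.016))
for n,u in(("post",(213,232)),("stop",(198,212)),("block corner tl",(405,214)),("bl",(412,283)),("spoke -x tip",(302,290)),("left tip",(254,229)),("head",(238,150)),("bed tl",(172,188)),("bed bl",(165,276))):print(n,plane(t,u,.045 if'b'in n else .05).round(3))
E
```

```text
blue 33 13 [362.9 250.9] [315.9 161.4] tri [ 0.522  -0.182   0.0194] top [ 0.521  -0.1809  0.021 ] scn [ 0.5239 -0.1817  0.021 ]
green 30 39 [251.7 215.8] [363.1 242.6] tri [0.6033 0.0617 0.0205] top [0.6029 0.062  0.021 ] scn [0.604  0.0616 0.021 ]
 ** On entry to DLASCL parameter number  4 had an illegal value
 ** On entry to DLASCL parameter number  4 had an illegal value<stdin>:5: RuntimeWarning: Mean of empty slice.
  ret = um.true_divide(
Traceback (most recent call last):
  File "h.py", line 14, in tri
    return np.linalg.lstsq(np.vstack(A),np.hstack(B),rcond=None)[0]
           ~~~~~~~~~~~~~~~^^^^^^^^^^^^^^^^^^^^^^^^^^^^^^^^^^^^^^
numpy.linalg.LinAlgError: SVD did not converge in Linear Least Squares
```

```bash
sed -i 's/v<45/v<70/' h.py; python3 - <<'E'
from h import *
t=camrig.get_image("top");s=camrig.get_image("scene")
def rep(n,f,bt,bs,z):
    a=blob(t["img"],bt,f);b=blob(s["img"],bs,f)
    print(n,len(a),len(b))
    print(a.mean(0).round(1),b.mean(0).round(1),"tri",tri(t,a.mean(0),s,b.mean(0)).round(4),"top",plane(t,a.mean(0),z).round(4),"scn",plane(s,b.mean(0),z).round(4))
rep("arrow",orange,(305,180,325,210),(290,190,312,212),.064)
rep("ball",black,(168,244,186,262),(442,248,460,267),.056)
a=blob(t["img"],(230,165,380,310),white).astype(np.float32)
(c,ax,an)=cv2.fitEllipse(cv2.convexHull(a));print("dial",c,ax,plane(t,c,.016))
b=blob(s["img"],(270,150,415,252),white).astype(np.float32)
(c,ax,an)=cv2.fitEllipse(cv2.convexHull(b));print("dial scene",c,ax,plane(s,c,.016))
for n,u in(("post",(213,232)),("stop",(198,212)),("block corner tl",(405,214)),("bl",(412,283)),("spoke -x tip",(302,290)),("left tip",(254,229)),("right tip",(361,245)),("arrow tip",(315,183)),("head",(238,150)),("bed tl",(172,188)),("bed bl",(165,276))):print(n,plane(t,u,.012 if'bed' in n else .05).round(3))
E
```

```text
arrow 90 83
[312.9 194.5] [301.5 202. ] tri [ 0.6446 -0.0771  0.0557] top [ 0.6404 -0.0746  0.064 ] scn [ 0.6514 -0.0739  0.064 ]
ball 61 64
[176.7 253.1] [449.5 257.7] tri [0.5233 0.2147 0.0549] top [0.5224 0.2153 0.056 ] scn [0.525  0.2143 0.056 ]
dial (297.3563232421875, 229.2974853515625) (129.08372497558594, 166.35032653808594) [ 0.57144942 -0.03844372  0.016     ]
dial scene (344.95458984375, 206.27679443359375) (104.61198425292969, 148.74542236328125) [ 0.5631855  -0.03776875  0.016     ]
post [0.566 0.14  0.05 ]
stop [0.61  0.174 0.05 ]
block corner tl [ 0.596 -0.271  0.05 ]
bl [ 0.451 -0.278  0.05 ]
spoke -x tip [ 0.441 -0.048  0.05 ]
left tip [0.571 0.053 0.05 ]
right tip [ 0.532 -0.174  0.05 ]
arrow tip [ 0.668 -0.08   0.05 ]
head [0.746 0.088 0.05 ]
bed tl [0.671 0.244 0.012]
bed bl [0.475 0.253 0.012]
```

```bash
cat >> h.py <<'E'
from scipy.optimize import least_squares
def dial(d,box):
    x0,y0,x1,y1=box; h=cv2.cvtColor(d["img"][y0:y1,x0:x1],cv2.COLOR_RGB2HSV).astype(int)
    m=((h[...,1]<35)&(h[...,2]>205)).astype(np.uint8)
    m=cv2.morphologyEx(m,cv2.MORPH_OPEN,np.ones((3,3),np.uint8))
    n,l,st,_=cv2.connectedComponentsWithStats(m); k=1+st[1:,4].argmax()
    c=max(cv2.findContours((l==k).astype(np.uint8),cv2.RETR_EXTERNAL,cv2.CHAIN_APPROX_NONE)[0],key=len)[:,0]+[x0,y0]
    P=np.array([plane(d,u,.016)[:2] for u in c.astype(float)])
    r=least_squares(lambda q:np.hypot(*(P-q[:2]).T)-q[2],[.553,-.062,.145],loss="soft_l1",f_scale=.001)
    return r.x,len(P)
E
python3 - <<'E'
from h import *
t=camrig.get_image("top");s=camrig.get_image("scene")
print(dial(t,(230,165,380,310)));print(dial(s,(265,150,415,255)))
cv2.imwrite("pics/crop1.png",cv2.resize(t["img"][165:310,160:380,::-1],None,fx=3.6,fy=3.6,interpolation=cv2.INTER_CUBIC))
E
```

```text
(array([ 0.55434547, -0.0588039 ,  0.14357192]), 388)
(array([ 0.55807655, -0.05361158,  0.13813456]), 628)
```

View pics/crop1.png

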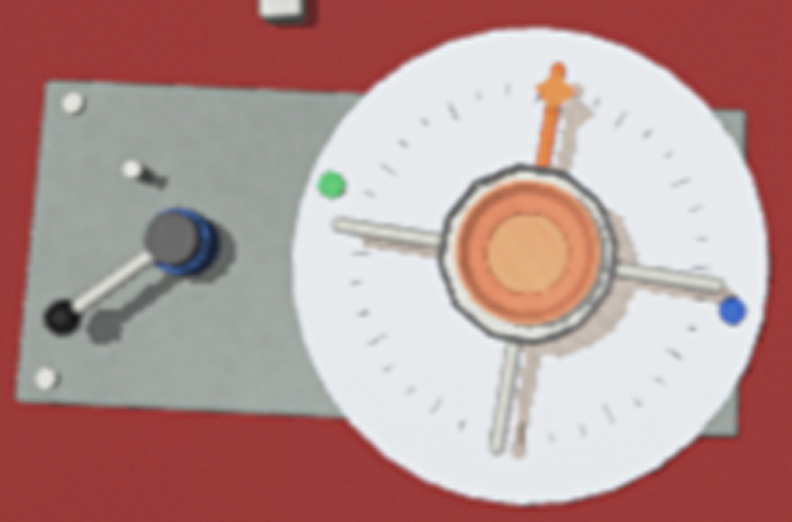

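The crop shows the spoke tips at crop px (558,68) for the pointer, (497,450), (338,224) and (724,287). The dial's outline runs 292–768 by 27–505. The blue stud is at (732,311), the lever hub at (172,238) and the stop pin's top at (131,169).

```bash
python3 - <<'E'
from h import *
t=camrig.get_image("top")
f=lambda x,y,z:plane(t,(160+x/3.6-.36,165+y/3.6-.36),z)[:2]
print("dialc",[plane(t,(160+530/3.6-.36,165+266/3.6-.36),.016).round(4)])
T=[f(*p,.058) for p in((558,68),(338,224),(497,450),(724,287))]
c=np.mean(T,0);print(c,[(round(float(np.arctan2(*(p-c)[::-1])),3),round(float(np.hypot(*(p-c))),3)) for p in T])
print("axis from pointer/opposite, l/r mids",(T[0]+T[2])/2,(T[1]+T[3])/2)
b=f(732,311,.022);print("blue",b,np.arctan2(*(b-c)[::-1]),np.hypot(*(b-c)))
pv=f(172,238,.063);bl=f(62,317,.056);print("pivot",pv,"ball",bl,np.hypot(*(pv-bl)),np.arctan2(*(bl-pv)[::-1]),"stop",f(131,169,.046))
st=manip.get_state();print(st["clock"],st["position"],R.from_quat(st["ee_rot"][[1,2,3,0]]).as_matrix().round(3))
E
```

```text
dialc [array([ 0.5507, -0.0591,  0.016 ])]
[ 0.55384159 -0.0596436 ] [(-0.17, 0.113), (1.388, 0.114), (2.961, 0.113), (-1.751, 0.115)]
axis from pointer/opposite, l/r mids [ 0.55383885 -0.05903632] [ 0.55384433 -0.06025088]
blue [ 0.52067042 -0.18086906] -1.8378903085346068 0.12568189298613353
pivot [0.56772102 0.14935483] ball [0.52321705 0.2149516 ] 0.07926877565113911 2.166910595483738 stop [0.61133751 0.17903327]
0.45 [ 0.16540762 -0.55069118  0.25326729] [[ 0.958  0.288  0.   ]
 [ 0.288 -0.958  0.   ]
 [ 0.    -0.    -1.   ]]
```

```bash
R='.0275 -.0248 0 0'; python3 steer.py '.0275 -.0248 0 0;.0275 -.0248 0 0;.0275 -.0248 0 0;.0275 -.0248 0 0;.0275 -.0248 0 0' 0 20; python3 steer.py '.0275 -.0248 0 0;.0275 -.0248 0 0;.0275 -.0248 0 0;.0275 -.0248 0 0;.0275 -.0248 0 0'; python3 steer.py '.0275 -.0248 0 0;.0275 -.0248 0 0;.0275 -.0248 0 0;.0275 -.0248 0 0;.0275 -.0248 0 0'; python3 steer.py '0 0 0 -.12;0 0 0 -.12;0 0 0 -.12;0 0 0 -.12;0 0 0 -.12'; python3 steer.py '0 0 0 -.12;0 0 0 -.12;0 0 0 -.12;0 0 0 -.12;0 0 0 -.02'; python3 steer.py '0 0 0 0'
cat >> h.py <<'E'
C=np.array([.553,-.0595])
def tool():
    s=manip.get_state();M=R.from_quat(s["ee_rot"][[1,2,3,0]]).as_matrix();print("clock",round(s["clock"],2),"pos",s["position"].round(4),"yaw",round(float(np.arctan2(M[1,0],M[0,0])),4),"z",M[:,2].round(3),"F",s["contact_force"].round(1),"w",round(s["width"],4),"q",s["qpos"].round(2));return s["position"],M
def togo(x,y,z):
    p,M=tool();print("togo tool",(M.T@(np.array([x,y,z])-p)).round(4))
E
python3 -c "
from h import *
togo(.4534,-.0759,.062)"
```

```text
clock: 0.87
position: [0.2619, -0.3909, 0.2533]
ee_rot: [0.0, 0.989, 0.145, 0.0]
contact_force: [0.4, 0.2, -0.8]
width: 0.0257
gripper_force: 0.0
clock: 1.28
position: [0.358, -0.2325, 0.2536]
ee_rot: [0.0, 0.989, 0.145, 0.0]
contact_force: [0.1, 0.2, 0.3]
width: 0.0003
gripper_force: 0.0
clock: 1.7
position: [0.4541, -0.074, 0.2536]
ee_rot: [0.0, 0.989, 0.145, 0.0]
contact_force: [0.7, -1.0, 0.0]
width: -0.0004
gripper_force: 0.0
clock: 2.12
position: [0.4535, -0.0755, 0.2534]
ee_rot: [0.0, 0.901, 0.434, 0.0]
contact_force: [0.2, 0.4, -0.1]
width: -0.0001
gripper_force: 0.0
clock: 2.53
position: [0.4534, -0.0758, 0.2534]
ee_rot: [0.0, 0.767, 0.642, 0.0]
contact_force: [-0.0, 0.1, 0.0]
width: -0.0005
gripper_force: 0.0
clock: 2.62
position: [0.4534, -0.0758, 0.2534]
ee_rot: [0.0, 0.768, 0.64, 0.0]
contact_force: [0.2, -0.7, 0.6]
width: -0.0002
gripper_force: 0.0
clock 2.62 pos [ 0.4534 -0.0758  0.2534] yaw 1.3898 z [ 0. -0. -1.] F [ 0.2 -0.7  0.6] w -0.0002 q [-0.32  0.1   1.73 -0.    1.31 -0.14]
togo tool [-1.000e-04 -1.000e-04  1.914e-01]
```

```bash
python3 steer.py '0 0 .035 0;0 0 .035 0;0 0 .035 0;0 0 .025 0;0 0 .02 0' | grep -E "pos|force"; python3 steer.py '0 0 .02 0;0 0 .02 0;0 0 0 0' | grep -E "pos|force"; python3 - <<'E'
from h import *
tool()
t=camrig.get_image("top");cv2.imwrite("pics/c2.png",cv2.resize(t["img"][165:345,220:460,::-1],None,fx=3,fy=3,interpolation=cv2.INTER_CUBIC))
E
```

```text
position: [0.4523, -0.0754, 0.1012]
contact_force: [-0.0, 0.7, 0.7]
gripper_force: 0.0
position: [0.451, -0.075, 0.0604]
contact_force: [-1.2, 0.1, -0.2]
gripper_force: 0.0
clock 3.28 pos [ 0.451  -0.075   0.0604] yaw 1.3894 z [-0.007  0.002 -1.   ] F [-1.2  0.1 -0.2] w -0.0002 q [-0.32  0.31  2.02 -0.    0.82 -0.14]
```

View pics/c2.png

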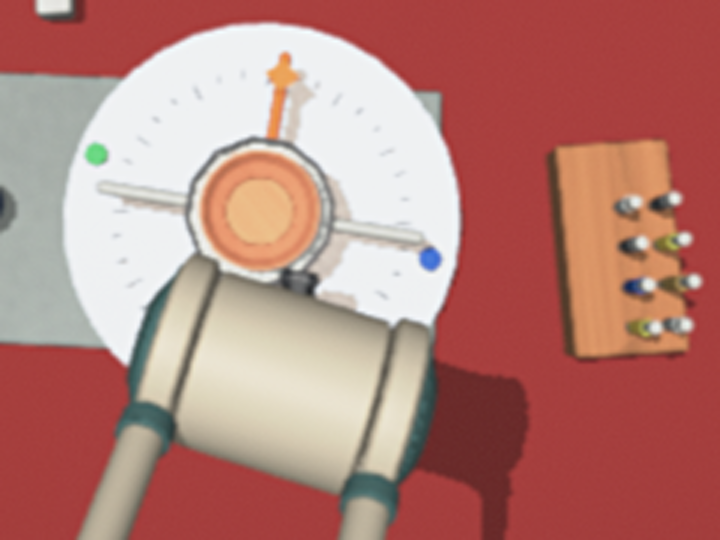

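The picture shows the arm over the robot-side spoke. The pointer (285,60), blue stud (430,258) and dish are undisturbed, and the wrist is clear of the punch block at x>555. Now I'll start the sweep.

```bash
python3 steer.py '.006 0 0 0;.006 0 0 0;.005 0 0 0' | grep -E "pos|contact"; for i in 1; do python3 steer.py '.0078 -.001 0 .08;.0078 -.001 0 .08;.0078 -.001 0 .08;.0078 -.001 0 .08;.0078 -.001 0 .08' | grep -E "pos|contact"; done; python3 - <<'E'
from h import *
p,M=tool();print(M[:2,:2].T@(C-p[:2]))
t=camrig.get_image("top");a=blob(t["img"],(230,165,385,310),orange)
u=[plane(t,q,.062)[:2]-C for q in a];u=np.array([v for v in u if np.hypot(*v)>.07]);m=u.mean(0);print(len(u),np.arctan2(m[1],m[0]),np.hypot(*m))
E
```

```text
position: [0.4576, -0.0587, 0.0646]
contact_force: [-0.3, 0.1, 0.1]
position: [0.4655, -0.0205, 0.0645]
contact_force: [-0.5, -2.0, 0.6]
clock 4.0 pos [ 0.4655 -0.0205  0.0645] yaw 0.9885 z [ 0.002 -0.001 -1.   ] F [-0.5 -2.   0.6] w 0.0 q [-0.19  0.31  2.01 -0.    0.82  0.39]
[0.01553688 0.09456777]
72 -0.5543332146937208 0.09443847280319193
```

```bash
python3 steer.py '.0077 -.001 0 .08;.0077 -.001 0 .08;.0077 -.001 0 .08;.0077 -.001 0 .08;.0077 -.001 0 .08' | grep -E "pos|contact";python3 steer.py '.0077 -.001 0 .08;.0077 -.001 0 .08;.0077 -.001 0 .08;.0077 -.001 0 .08;.0077 -.001 0 .08' | grep -E "pos|contact";python3 steer.py '.0077 -.001 0 .08;.0077 -.001 0 .08;.0077 -.001 0 .08;0 0 0 0' | grep -E "pos|contact"; cat >> h.py <<'E'
def ptr(box=(230,165,385,310)):
    t=camrig.get_image("top");a=blob(t["img"],box,orange)
    u=np.array([plane(t,q,.062)[:2] for q in a]);u=u[np.hypot(*(u-C).T)>.068];u=u[np.hypot(*(u-C).T)<.125];m=u.mean(0)-C
    th=float(np.arctan2(m[1],m[0]));B=np.array([.5207,-.1809])-C;print(len(u),"ptr",round(th,4),"blue y in pointer",round(float(-np.sin(th)*B[0]+np.cos(th)*B[1]),4));return t
E
python3 - <<'E'
from h import *
p,M=tool();print(M[:2,:2].T@(C-p[:2]))
t=ptr();cv2.imwrite("pics/c3.png",cv2.resize(t["img"][165:345,220:460,::-1],None,fx=3,fy=3,interpolation=cv2.INTER_CUBIC))
E
```

```text
position: [0.4868, 0.0111, 0.0642]
contact_force: [-1.4, -0.9, 0.9]
position: [0.5189, 0.0321, 0.0641]
contact_force: [-1.5, 0.5, 1.4]
position: [0.5434, 0.0375, 0.0641]
contact_force: [0.7, 0.4, 0.4]
clock 5.22 pos [0.5434 0.0375 0.0641] yaw -0.0476 z [ 0.002  0.    -1.   ] F [0.7 0.4 0.4] w -0.0001 q [-0.06  0.4   1.84  0.    0.9   1.56]
[0.01416299 0.09646445]
85 ptr -1.6061 blue y in pointer -0.028
```

View pics/c3.png

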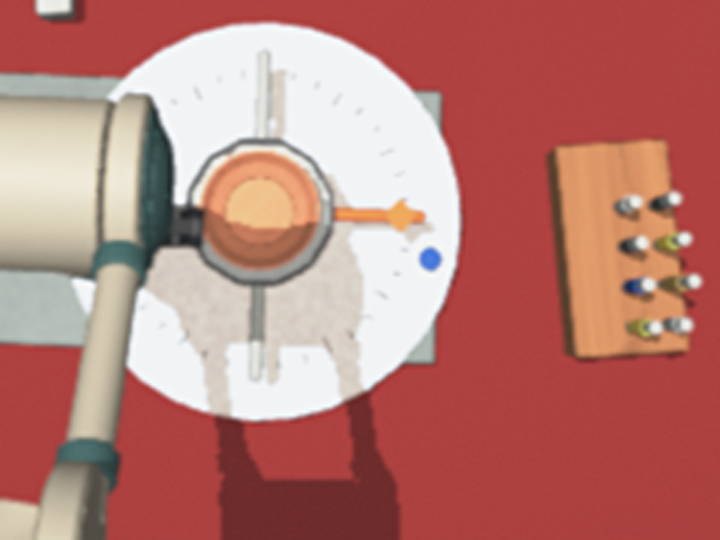

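The pointer now lies at (420,216), and the blue stud at (430,258) is about 0.23 rad further clockwise. The dish is still seated.

```bash
python3 steer.py '.0058 -.0007 0 .06;.0058 -.0007 0 .06;.0058 -.0007 0 .06;.002 0 0 .02;0 0 0 0' | grep -E "pos|contact"; python3 - <<'E'
from h import *
p,M=tool();print(M[:2,:2].T@(C-p[:2]));ptr()
E
```

```text
position: [0.5615, 0.0366, 0.0636]
contact_force: [-0.2, -0.8, -0.4]
clock 5.68 pos [0.5615 0.0366 0.0636] yaw -0.2459 z [ 0. -0. -1.] F [-0.2 -0.8 -0.4] w 0.0002 q [-0.06  0.43  1.8  -0.    0.92  1.76]
[0.01520305 0.09528426]
85 ptr -1.7946 blue y in pointer -0.0046
```

```bash
python3 steer.py '.002 0 0 .02;.002 0 0 .02;0 0 0 0' | grep -E "pos|contact"; python3 - <<'E'
from h import *
tool();t=ptr();cv2.imwrite("pics/c4.png",cv2.resize(t["img"][190:290,270:400,::-1],None,fx=6,fy=6,interpolation=cv2.INTER_CUBIC))
E
```

```text
position: [0.5654, 0.0356, 0.0634]
contact_force: [-0.3, 0.8, 0.4]
clock 5.98 pos [0.5654 0.0356 0.0634] yaw -0.2888 z [ 0.  0. -1.] F [-0.3  0.8  0.4] w -0.0 q [-0.06  0.43  1.79  0.    0.92  1.8 ]
86 ptr -1.8371 blue y in pointer 0.0008
```

View pics/c4.png

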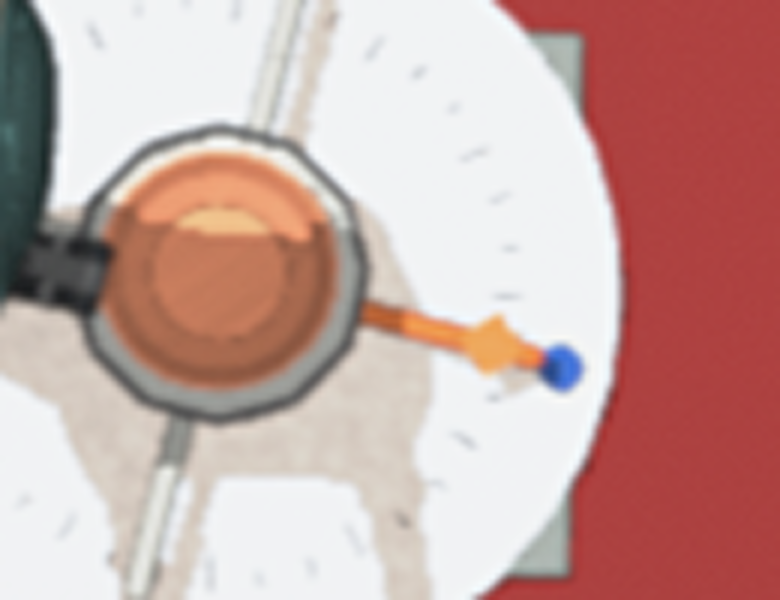

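The pointer in the crop runs straight to the blue stud at (562,368). The measured offset is about 1 mm. I'll hold, back off and lift.

```bash
python3 steer.py '0 0 0 0;0 0 0 0;0 0 0 0;0 0 0 0;-.004 0 0 0' | grep -E "contact"; python3 steer.py '-.01 0 0 0;-.01 0 0 0;0 0 -.03 0;0 0 -.03 0;0 0 -.03 0' | grep -E "pos|contact"; python3 - <<'E'
from h import *
ptr(); p=np.array([.5677,.1494]);th=2.18
e=np.array([np.cos(th),np.sin(th)]);g=np.array([np.sin(th),-np.cos(th)])
s=p+.055*e-.032*g;print("start",s);togo(*s,.060)
for th in(2.17,.8):
    print(th,p+.055*np.array([np.cos(th),np.sin(th)])-.016*np.array([np.sin(th),-np.cos(th)]), "tool yaw for x along tangent",th-np.pi/2)
E
```

```text
contact_force: [0.2, -0.1, -0.2]
position: [0.5403, 0.0427, 0.1537]
contact_force: [0.2, -0.9, -0.7]
86 ptr -1.8371 blue y in pointer 0.0008
start [0.50998487 0.17619485]
clock 6.92 pos [0.5445 0.0426 0.1602] yaw -0.2876 z [ 0.01  -0.001 -1.   ] F [ 2.1 -0.2  4.5] w -0.0 q [-0.05  0.3   1.72 -0.    1.11  1.81]
togo tool [-0.0719 -0.1181  0.0997]
2.17 [0.52346826 0.18579441] tool yaw for x along tangent 0.5992036732051034
0.8 [0.59454117 0.20000189] tool yaw for x along tangent -0.7707963267948965
```

```bash
python3 steer.py '0 0 0 -.111;0 0 0 -.111;0 0 0 -.111;0 0 0 -.111' | grep -E "contact"; python3 steer.py '0 0 0 -.111;0 0 0 -.111;0 0 0 -.111;0 0 0 -.111;0 0 0 0' | grep -E "pos|contact"; python3 -c "
from h import *
togo(.5126,.1699,.062)"
```

```text
contact_force: [0.4, -0.6, 0.7]
position: [0.5411, 0.0426, 0.153]
contact_force: [0.7, 0.5, -0.9]
clock 7.67 pos [0.5411 0.0426 0.153 ] yaw 0.6018 z [-0.001 -0.    -1.   ] F [ 0.7  0.5 -0.9] w -0.0003 q [-0.05  0.3   1.73 -0.    1.11  0.92]
togo tool [ 0.0486 -0.1211  0.091 ]
```

```bash
python3 steer.py '.0122 -.0303 0 0;.0122 -.0303 0 0;.0122 -.0303 0 0;.0122 -.0303 0 0;0 0 0 0' | grep -E "pos|contact"; python3 steer.py '0 0 .025 0;0 0 .025 0;0 0 .025 0;0 0 .016 0;0 0 0 0' | grep -E "pos|contact"; python3 - <<'E'
from h import *
togo(.5126,.1699,.062)
t=camrig.get_image("top");cv2.imwrite("pics/c5.png",cv2.resize(t["img"][165:310,140:390,::-1],None,fx=3.2,fy=3.2,interpolation=cv2.INTER_CUBIC))
E
```

```text
position: [0.5118, 0.1747, 0.1531]
contact_force: [-0.9, -1.1, -0.0]
position: [0.5109, 0.169, 0.059]
contact_force: [-0.0, -0.5, -0.1]
clock 8.5 pos [0.5109 0.169  0.059 ] yaw 0.5976 z [-0.008 -0.002 -1.   ] F [-0.  -0.5 -0.1] w 0.0003 q [ 0.19  0.41  1.85 -0.    0.89  1.16]
togo tool [ 0.0019  0.0001 -0.003 ]
```

View pics/c5.png

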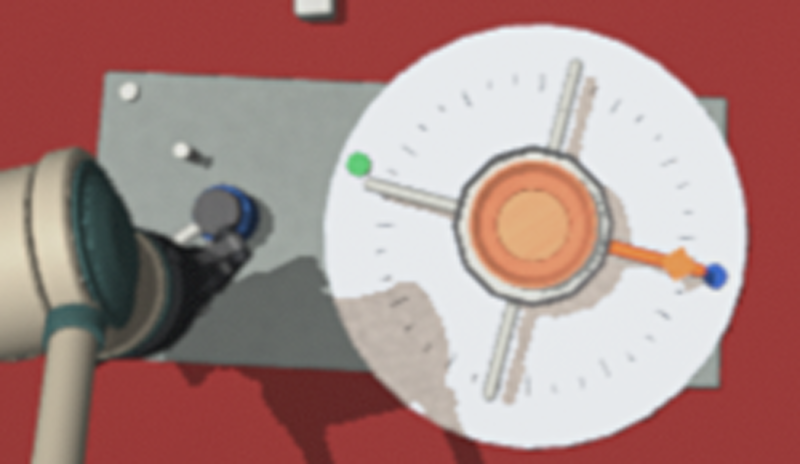

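The crop shows the pointer still on the blue stud at (715,276), with the fingers standing beside the lever bar on the robot's side. The stop pin is at (181,150). Now the lever sweep.

```bash
python3 steer.py '.006 0 0 0;.006 0 0 0;.006 0 0 0' | grep -E "pos|contact"; python3 steer.py '.0039 -.0011 0 .08;.0039 -.0011 0 .08;.0039 -.0011 0 .08;.0039 -.0011 0 .08;.0039 -.0011 0 .08' | grep -E "pos|contact"; python3 steer.py '.0039 -.0011 0 .08;.0039 -.0011 0 .08;.0039 -.0011 0 .08;.0039 -.0011 0 .08;.0039 -.0011 0 .08' | grep -E "pos|contact"; python3 - <<'E'
from h import *
p,M=tool();print(M[:2,:2].T@(np.array([.5677,.1494])-p[:2]))
ptr()
E
```

```text
position: [0.5305, 0.1805, 0.0638]
contact_force: [-3.0, -1.4, 2.2]
position: [0.5443, 0.1933, 0.0633]
contact_force: [-2.4, -2.5, 2.3]
position: [0.563, 0.1997, 0.0633]
contact_force: [-3.7, -1.1, 3.0]
clock 9.63 pos [0.563  0.1997 0.0633] yaw -0.2042 z [-0.001 -0.001 -1.   ] F [-3.7 -1.1  3. ] w -0.0001 q [ 0.22  0.47  1.72 -0.    0.96  2.  ]
[0.01477963 0.04830427]
89 ptr -1.8356 blue y in pointer 0.0006
```

```bash
python3 steer.py '.0039 -.0011 0 .08;.0039 -.0011 0 .08;.0039 -.0011 0 .08;.0039 -.0011 0 .08;.0039 -.0011 0 .08' | grep -E "pos|contact"; python3 steer.py '.004 0 0 .02;.003 0 0 .01;0 0 0 0' | grep -E "pos|contact"; python3 - <<'E'
from h import *
p,M=tool();print(M[:2,:2].T@(np.array([.5677,.1494])-p[:2]))
t=camrig.get_image("top");a=blob(t["img"],(165,190,235,262),black);print(len(a))
E
```

```text
position: [0.5829, 0.1983, 0.063]
contact_force: [-4.6, 0.8, 2.6]
position: [0.5891, 0.1946, 0.0628]
contact_force: [-4.2, 3.4, 2.9]
clock 10.35 pos [0.5891 0.1946 0.0628] yaw -0.6295 z [-0.001  0.002 -1.   ] F [-4.2  3.4  2.9] w -0.0003 q [0.21 0.5  1.66 0.   0.98 2.4 ]
[0.00934695 0.04913561]
857
```

```bash
python3 steer.py '.002 0 0 0;0 0 0 0' | grep -E "pos|contact"; python3 steer.py '.002 0 0 0;0 0 0 0' | grep -E "pos|contact"; python3 steer.py '.002 0 0 0;0 0 0 0' | grep -E "pos|contact"
```

```text
position: [0.5892, 0.1944, 0.0628]
contact_force: [-6.6, 6.5, 4.7]
position: [0.5894, 0.1942, 0.0628]
contact_force: [-10.1, 9.7, 6.3]
position: [0.5895, 0.1941, 0.0628]
contact_force: [-11.8, 12.5, 8.8]
```

The tip has stopped moving while the force climbs to about 17 N, so the lever is at its stop. I'll back off, lift and check.

```bash
python3 steer.py '0 0 0 0;0 0 0 0;-.008 0 0 0;-.01 0 0 0;-.01 0 0 0' | grep -E "contact"; python3 steer.py '0 0 -.035 0;0 0 -.035 0;0 0 -.035 0;0 0 -.035 0' | grep -E "pos|contact";  python3 steer.py '-.03 .03 0 0;-.03 .03 0 0;-.03 .03 0 0;-.03 .03 0 0;0 0 0 0' | grep -E "pos|contact"; python3 - <<'E'
from h import *
tool();t=ptr();p=np.array([.5677,.1494])
cv2.imwrite("pics/c6.png",cv2.resize(t["img"][165:310,140:390,::-1],None,fx=3.2,fy=3.2,interpolation=cv2.INTER_CUBIC))
E
```

```text
contact_force: [0.4, 0.6, -0.4]
position: [0.5714, 0.2067, 0.2038]
contact_force: [0.2, 0.4, 0.1]
position: [0.3964, 0.179, 0.2009]
contact_force: [-0.7, 0.3, -0.8]
clock 12.07 pos [0.3964 0.179  0.2009] yaw -0.6284 z [-0.01  -0.003 -1.   ] F [-0.7  0.3 -0.8] w -0.0005 q [ 0.26  0.11  1.86 -0.    1.18  2.46]
89 ptr -1.8356 blue y in pointer 0.0006
```

View pics/c6.png

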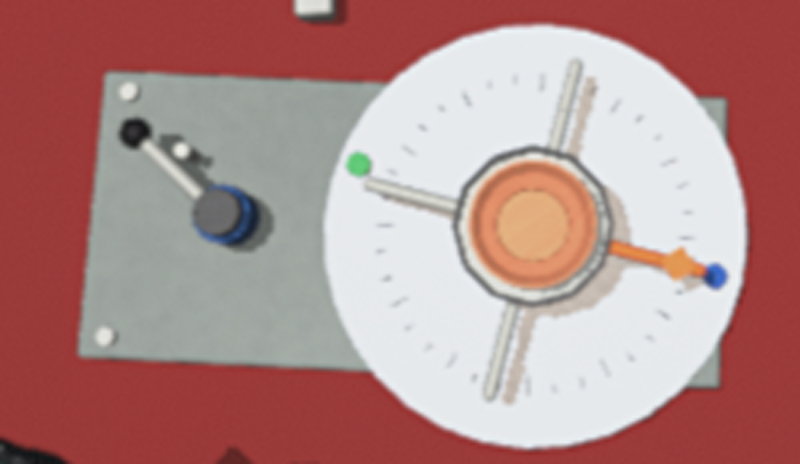

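The lever, with its ball at (134,132), lies against the stop pin at (181,150). The pointer is on the blue stud at (715,276), the dish is seated and the arm is clear.

```bash
python3 steer.py '0 0 0 0;0 0 0 0;0 0 0 0' | grep contact; python3 -c "
from rig import manip, camrig
print(manip.sign_off())"
```

```text
contact_force: [-0.1, -0.5, 0.7]
the job is handed in; nothing more can be done
None
```

I handed the job in at about 12 s on the robot's clock; no verdict came back, but my last picture shows the pointer on the blue stud (about 1 mm off by measurement), the lock lever against its stop, the dish in its seat and the arm clear.

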